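# Open the smaller storage box with the lift-and-slide lid

## Robot

A 6-joint arm with a two-finger parallel gripper is mounted at the origin on a cart in front of the work surface, level with it; the furniture and walls round the work are solid. World frame = base frame: x ahead of the robot, y to its left, z up, the work surface at z = 0. Lengths are in m, angles in rad, forces in N, time in s.
With the tool pointing down it reaches from about 0.3 to 0.825 m from the base axis. Payload 5.4 kg.
Tool frame: the origin (TCP) lies midway between the tips of the shut fingers; the grasp point (between the pads) lies 19 mm behind it; y points along the fingers, z is the direction in which the jaws open and shut, and the axes are right-handed (so a half turn about y gives the same grasp; the last joint's range is limited). The gripper opens to 92 mm and grips with 3 to 60 N. Pads are 20 mm wide; open, the fingers measure 128 mm over their backs; the gripper's body (75 mm by 189 mm) begins 69 mm behind the grasp point.
Start: joints at [-1.48, 0.158, 1.597, -0, 1.386, -0.21], TCP at [0.17, -0.549, 0.215] pointing down, gripper open.
Joint ranges: [-2.91, 2.91], [-0.94, 2.29], [0.18, 2.7], [-1.29, 4.43], [0.17, 2.64], [-3, 3]. Speed limits (rad/s): [2.57, 2.57, 3.14, 3.14, 3.14, 3.14].

## Interface

Orientations are given as a 3x3 rotation matrix whose columns are the frame's x, y, z axes.
In Python, from plant import * gives the robot as it stands.
- The arm moves only by the tool play_rows, never from a script. Its argument "rows" is a list of rows, each a list of 3 entries, a list of its own where there are three numbers: the shift along the tool's x, y, z in units of 25 mm (1.0 is 25 mm), then the turn about the tool's y in units of 6 degrees (1.0 is 6 degrees), then the closure, from 0 (fully open) to 1 (shut). A call has 1 to 20 rows; each row shifts and turns the commanded pose from where the row before left it, along the tool's axes as they then stand; what a row does not reach is not made up. A row lasts 1/12 s, in which the tool goes at most 41.7 mm and 7.16 degrees, less where a joint would pass 70% of its speed; a pose out of reach is approached as far as the arm can. A call is refused whole if a number of a shift passes 1 or a number of a turn 1, either way. A call with a gripper value outside its range is refused whole. The fingers move at their own pace and stop on an object; "force" is the grip in N (left out, the last holds). Time passes only in rows, so rows that do not move let the fingers close. It gives the time, the measured TCP pose, the force and the opening at its end, in the units of the state.
- read_state(): the state, without advancing time (a new reading comes with each control period).
- camera(name): name is "side" or "top" or "wrist"; returns the picture (400x640x3 uint8, red, green, blue); there is no depth.
- calibration(name): a dict with "vertical_fov" (degrees; the focal length in pixels is half the picture's height over the tangent of half this angle, whatever the lens; pixels are square), "cx", "cy" (the principal point, pixels), "D" ([k1, k2, p1, p2, k3] as OpenCV has them; the pictures are not rectified), "R" (3x3) and "t" (3): a world point X has camera coordinates R X + t. Camera axes: x right, y down, z forward; pixel columns grow to the right and rows downward; lengths in m; the calibration is good to about 2 mm. A picture is of the moment at which its call begins: read the wrist's pose just before it. calibration takes no time and is no camera call; for the wrist camera it gives the pose at the moment of the call.
- close_job(): hands the job in, once; it reports no verdict.
The state is a dict: "time": time; "joint_pos": joint angles; "qd": joint speeds; "tau": joint torques, N m; "eef_pos": TCP position; "tcp_rot": TCP orientation; "force": force on the tool from outside, world axes, zero at the start; "moment": the same for the moment, N m; "finger_gap": opening from 0.0 (shut) to 1.0 (fully open).
Only numpy, scipy, OpenCV 4.12 (cv2) and the standard library are available. Lean on these libraries where they do the work, as an engineer would, in place of code of your own. Each camera call takes 0.05 s, during which the arm holds its last target. There are 200 camera calls.

## Task

Open the smaller of the two wooden storage boxes on the worktop: take its lid by the brass handle, lift it over the brass stop bar that lies just to its left, slide it to the left as far as it goes, let it down flat and let go. Leave the lid of the larger box shut.

Things in the scene. Friction and masses are not known exactly. Their poses are not given: they have to be found in the camera images.
- small_box_handle (a point): Centre of the brass bar (12 thick x 40 long x 12 mm high, on 2 posts) on the lid of the SMALLER box: 200 long x 140 wide x 106 mm high, fixed, brown wood, paler lid. x: level, the way the lid slides open (to the left); y along the bar; z up. 106 mm up when shut; lid top 28 mm below it. Long walls' tops level with it, inner edges 56 mm either side. Lid 100 x 118 x 18 mm, 40 mm of it right of this point.
- small_box_travel (a joint): Slide of the smaller box's lid in m: 0 shut (starts at 0 to 0.006), 0.070 fully open at the end stop; about 1 N friction, guided level and straight. A brass stop bar, 8 mm high, lies across the box just left of the lid: with the lid down it blocks at 0.011. Beyond 0.030 the lid's leading edge is past the bar and the lid, hollow below, can sink flat over it.
- small_box_lift (a joint): Rise of the smaller box's lid in m: 0 down, at most 0.022. It must be above 0.008 to pass the stop bar; 0.015 is a good height. The lid weighs 0.15 to 0.3 kg and sinks by itself when released. Mind: a wall cabinet hangs 0.5 m above the worktop from about 0.62 m ahead of the robot base, so swing across with the arm drawn in.
- large_box_handle (a point): Centre of the brass bar (12 x 80 x 12 mm) on the lid of the LARGER box, of the same kind, with the same axes and mechanism: 215 long x 175 wide x 131 mm high, fixed, to the left or right of the smaller one; 131 mm up when shut. It stays shut.

How it is judged:
By the outcome, as a careful person would: the job done as asked, in the order asked, and still so for the second after the job is handed in, with the robot touching nothing.
It also fails if it takes over 32 s, if anything falls off the work surface, if the arm or the gripper's body presses on something with over 40 N, if the wrist force passes 120 N, or if a joint passes its speed limit or range.

## Working session

There is one attempt and no reset: what is moved stays moved. The work goes in short steps, Python scripts to look and compute and a tool call to move; the robot and the scene stay as the last step left them, time stands still between calls to the robot, and variables do not carry over. Pictures are saved under pics/ and viewed, about 8 in all and at most 12, crops included, and the job is handed in when it is done.

Besides the shell and the picture viewer there is one more tool, called after "Call:" as name(argument=value, ...), one argument or row to a line, values as JSON. play_rows: Moves the arm, as the interface text tells. Its arguments: {"type":"object","properties":{"rows":{"type":"array","items":{"type":"array"}},"force":{"type":"number"}},"required":["rows"]}

```bash
mkdir -p pics; python3 - <<'E'
from plant import *
import cv2
s=read_state(); print(s)
for n in ("top","side"):
    c=calibration(n); print(n,c)
    cv2.imwrite(f"pics/{n}0.png",camera(n)[:,:,::-1])
E
```

```text
{'time': 0.0, 'joint_pos': array([-1.48010791e+00,  1.59056567e-01,  1.59823622e+00, -4.68977393e-05,
        1.38621194e+00, -2.10125799e-01]), 'qd': array([-0.00034803,  0.0003377 , -0.00131778,  0.00111763, -0.00094903,
        0.00088193]), 'tau': array([ 8.82340955e-04, -3.85571730e+01, -3.22108626e+01,  7.01192091e-02,
        3.75851803e-02, -1.35691948e-04]), 'eef_pos': array([ 0.17026327, -0.54854412,  0.21361272]), 'tcp_rot': array([[-9.55093029e-01, -2.19076329e-04,  2.96306020e-01],
       [-2.96305890e-01,  1.90003404e-03, -9.55091205e-01],
       [-3.53753649e-04, -9.99998171e-01, -1.87962287e-03]]), 'force': array([ 0.88212176, -1.5059109 ,  0.01755829]), 'moment': array([-0.03624983,  0.04829835,  0.01703093]), 'finger_gap': 0.9996823887265783}
top {'vertical_fov': 44.077643233042, 'cx': 318.5926142637192, 'cy': 206.63145582779674, 'D': array([0.02470161, 0.        , 0.        , 0.        , 0.        ]), 'R': array([[-0.00357158, -0.99990372,  0.01340849],
       [-0.98568542,  0.00126004, -0.16859021],
       [ 0.16855709, -0.01381869, -0.98559502]]), 't': array([-0.13308846,  0.51183302,  0.9649129 ])}
side {'vertical_fov': 55.81473997055669, 'cx': 314.78800018669574, 'cy': 200.6704879281869, 'D': array([-0.08490868,  0.        ,  0.        ,  0.        ,  0.        ]), 'R': array([[ 0.99980565,  0.01640019, -0.01094019],
       [-0.00271634, -0.43504368, -0.90040525],
       [-0.01952628,  0.90025998, -0.43491458]]), 't': array([-0.48515868,  0.03826404,  1.02089393])}
```

View pics/top0.png

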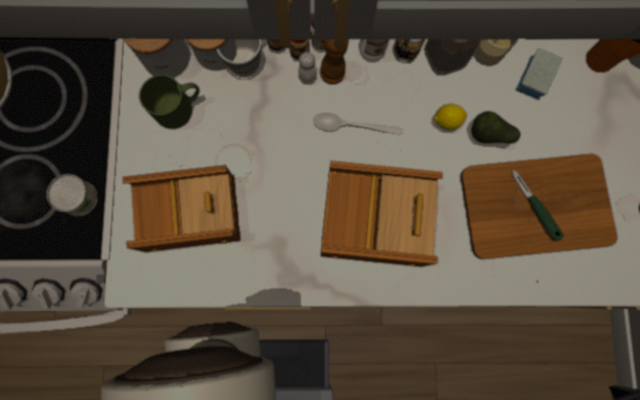

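View pics/side0.png

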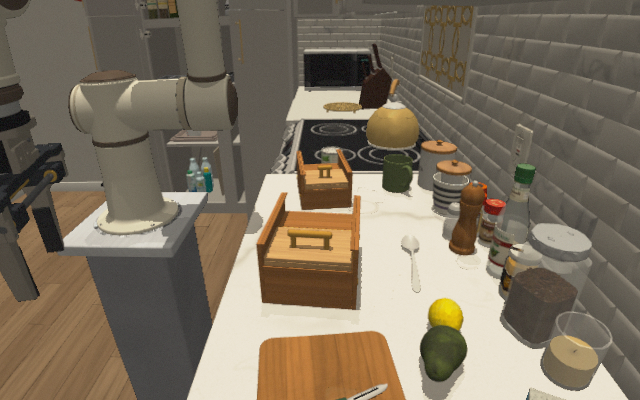

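The top view shows the smaller box at left (columns 125–238, rows 168–248), with its handle near (208, 202). The larger box sits at columns 322–440, and the stop bar is near column 175. The side view agrees. I'll enlarge the small box.

```bash
python3 - <<'E'
import cv2
a=cv2.imread("pics/top0.png")[160:255,118:245]
b=cv2.imread("pics/side0.png")[140:215,290:365]
cv2.imwrite("pics/c.png",cv2.resize(a,None,fx=6,fy=6,interpolation=cv2.INTER_CUBIC))
E
```

```text
(no output)
```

View pics/c.png

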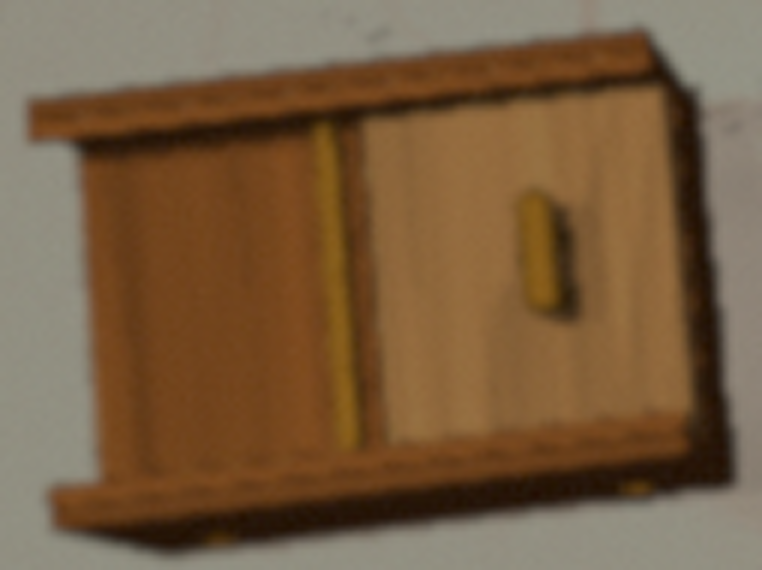

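The enlarged crop shows the bar centred at about crop (540, 250). The wall tops run from (30,101) to (645,32) and from (55,525) to (690,450).

```bash
cat > h.py <<'E'
from plant import *
import numpy as np, cv2
def back(uv,z,name="top",c=None):
    c=c or calibration(name); f=200/np.tan(np.radians(c["vertical_fov"]/2))
    K=np.array([[f,0,c["cx"]],[0,f,c["cy"]],[0,0,1]])
    n=cv2.undistortPoints(np.array(uv,float).reshape(-1,1,2),K,c["D"])[:,0]
    R=np.array(c["R"]);t=np.array(c["t"]);o=-R.T@t
    d=np.c_[n,np.ones(len(n))]@R
    return o+d*((z-o[2])/d[:,2])[:,None]
E
python3 - <<'E'
from h import *
cr=np.array([[540,250],[529,190],[550,312],[30,101],[645,32],[32,138],[660,78],[50,490],[688,415],[55,525],[690,450]])
P=back((cr+.5)/6-.5+[118,160],.106)
P[:3]=back((cr[:3]+.5)/6-.5+[118,160],.110)
print(P.round(4))
for a,b in((3,4),(5,6),(7,8),(9,10)):
    d=P[a]-P[b];print(np.linalg.norm(d),np.degrees(np.arctan2(d[1],d[0])))
d=P[1]-P[2];print(np.linalg.norm(d),np.degrees(np.arctan2(d[1],d[0])))
print("centre",P[[3,4,9,10]].mean(0))
# desired tool: z along slide; compute turn
s=read_state();R=s["tcp_rot"];print(np.degrees(np.arctan2(R[1,2],R[0,2])), np.hypot(*P[0,:2]))
E
```

```text
[[0.5109 0.0779 0.11  ]
 [0.5304 0.082  0.11  ]
 [0.491  0.074  0.11  ]
 [0.5603 0.2424 0.106 ]
 [0.5832 0.0474 0.106 ]
 [0.5482 0.241  0.106 ]
 [0.5679 0.0422 0.106 ]
 [0.4355 0.2284 0.106 ]
 [0.4586 0.0304 0.106 ]
 [0.4246 0.2261 0.106 ]
 [0.4475 0.0295 0.106 ]]
0.1963199993542613 96.706869174882
0.19981248253938066 95.68333999376873
0.19933717857948546 96.65911450161589
0.19801626128421043 96.6586655231763
0.040138921814932366 11.445694338129753
centre [0.5038793  0.13634235 0.106     ]
-72.76803151091876 0.5168417228172021
```

Call:
play_rows(
  rows=[
    [[0,0,0],0.885,0],
    [[0,0,0],0.885,0],
    [[-0.5,0,-0.75],0,0],
    [[-0.55,0,-0.78],0,0],
    [[-0.55,0,-0.78],0,0],
    [[-0.55,0,-0.78],0,0],
    [[-0.55,0,-0.78],0,0],
    [[-0.55,0,-0.78],0,0],
    [[-0.55,0,-0.78],0,0],
    [[-0.55,0,-0.78],0,0],
    [[-0.55,0,-0.78],0,0],
    [[-0.55,0,-0.78],0,0],
    [[-0.55,0,-0.78],0,0],
    [[-0.55,0,-0.78],0,0],
    [[-0.55,0,-0.78],0,0],
    [[-0.55,0,-0.78],0,0],
    [[-0.55,0,-0.78],0,0],
    [[-0.55,0,-0.78],0,0],
  ],
)

```text
time: 1.6
eef_pos: [0.352, -0.2135, 0.2143]
tcp_rot: [[-0.993, -0.0, 0.115], [-0.115, 0.0, -0.993], [0.0, -1.0, -0.0]]
force: [0.2, 0.7, 0.6]
finger_gap: 1.0
```

Call:
play_rows(
  rows=[
    [[-0.55,0,-0.77],0,0],
    [[-0.55,0,-0.77],0,0],
    [[-0.55,0,-0.77],0,0],
    [[-0.55,0,-0.78],0,0],
    [[-0.55,0,-0.78],0,0],
    [[-0.55,0,-0.78],0,0],
    [[-0.55,0,-0.78],0,0],
    [[-0.55,0,-0.78],0,0],
    [[-0.55,0,-0.78],0,0],
    [[-0.55,0,-0.78],0,0],
    [[-0.55,0,-0.78],0,0],
    [[-0.55,0,-0.78],0,0],
    [[-0.55,0,-0.78],0,0],
    [[-0.5,0,-0.7],0,0],
    [[0,0,0],0,0],
    [[0,0,0],0,0],
  ],
)

```text
time: 2.93
eef_pos: [0.5103, 0.0762, 0.214]
tcp_rot: [[-0.993, -0.001, 0.117], [-0.117, -0.0, -0.993], [0.001, -1.0, 0.0]]
force: [-0.5, -0.1, 0.2]
finger_gap: 0.996
```

```bash
python3 - <<'E'
from h import *
s=read_state();print(s["time"],s["eef_pos"],s["joint_pos"])
c=calibration("wrist");im=camera("wrist")[:,:,::-1].copy()
f=200/np.tan(np.radians(c["vertical_fov"]/2));K=np.array([[f,0,c["cx"]],[0,f,c["cy"]],[0,0,1]])
pr,_=cv2.projectPoints(np.array([[.511,.078,.112],[.5305,.0823,.112],[.4915,.0757,.112]]),cv2.Rodrigues(c["R"])[0],np.array(c["t"]),K,c["D"])
print(pr[:,0])
cv2.imwrite("pics/w1.png",im)
import pickle;pickle.dump(c,open("cw.pkl","wb"))
E
```

```text
2.9333 [0.51029556 0.0761617  0.21401746] [-8.61448595e-02  6.09045910e-03  1.76010473e+00 -3.66185083e-04
  1.37676213e+00  1.36742166e+00]
[[316.91113855 193.39747425]
 [314.38928738 169.71242899]
 [316.95320315 215.85703421]]
```

View pics/w1.png

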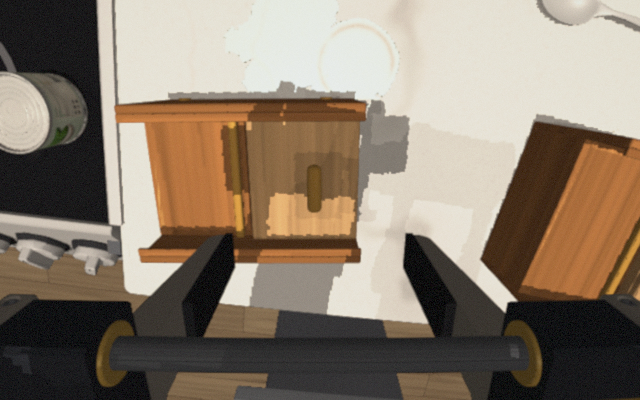

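The wrist view shows the small-box bar at about (314, 188), with the box axes square to the image. I'll back-project that point to refine the position.

```bash
python3 - <<'E'
from h import *
import pickle
c=pickle.load(open("cw.pkl","rb"))
print(back([[314.5,188.5],[314,165],[315,212]],.112,c=c).round(4), c["vertical_fov"])
w=back([[117,104],[363,101],[142,262],[360,262],[142,250],[360,242]],.106,c=c);print(w.round(4))
E
```

```text
[[0.5149 0.0804 0.112 ]
 [0.5343 0.083  0.112 ]
 [0.4947 0.0777 0.112 ]] 59.8163060312135
[[0.564  0.2427 0.106 ]
 [0.5878 0.051  0.106 ]
 [0.4262 0.2274 0.106 ]
 [0.4499 0.0322 0.106 ]
 [0.4384 0.2268 0.106 ]
 [0.4693 0.0352 0.106 ]]
```

Call:
play_rows(
  rows=[
    [[-0.12,0.5,-0.1],0,0.3],
    [[0,0.8,0],0,0.3],
    [[0,0.8,0],0,0.3],
    [[0,0.8,0],0,0.3],
    [[0,0.7,0],0,0.3],
    [[0,0.6,0],0,0.3],
    [[0,0.5,0],0,0.3],
    [[0,0.3,0],0,0.3],
    [[0,0,0],0,0.3],
    [[0,0,0],0,0.3],
  ],
)

```text
time: 3.82
eef_pos: [0.513, 0.0781, 0.0893]
tcp_rot: [[-0.993, -0.001, 0.114], [-0.114, -0.0, -0.993], [0.001, -1.0, -0.0]]
force: [-0.1, 0.1, 0.4]
finger_gap: 0.697
```

Now I'll close with a moderate grip.

Call:
play_rows(
  rows=[
    [[0,0,0],0,0.6],
    [[0,0,0],0,0.8],
    [[0,0,0],0,1],
    [[0,0,0],0,1],
    [[0,0,0],0,1],
    [[0,0,0],0,1],
    [[0,0,0],0,1],
    [[0,0,0],0,1],
  ],
  force=25,
)

```text
time: 4.48
eef_pos: [0.5132, 0.0791, 0.0896]
tcp_rot: [[-0.993, -0.0, 0.115], [-0.115, 0.002, -0.993], [-0.0, -1.0, -0.002]]
force: [-1.6, 12.3, 0.4]
finger_gap: 0.14
```

Call:
play_rows(
  rows=[
    [[0,0,-0.08],0,1],
    [[0,-0.15,0],0,1],
    [[0,-0.2,0],0,1],
    [[0,-0.2,0],0,1],
    [[0,-0.07,0],0,1],
    [[0,0,0],0,1],
    [[0,0,0],0,1],
  ],
)

```text
time: 5.07
eef_pos: [0.5131, 0.0804, 0.1052]
tcp_rot: [[-0.993, 0.0, 0.115], [-0.115, -0.0, -0.993], [-0.0, -1.0, 0.0]]
force: [1.2, 1.3, -2.9]
finger_gap: 0.127
```

The lid is held: force z is -2.9 N, which is its weight. Next I slide it left.

Call:
play_rows(
  rows=[
    [[0,0,-0.15],0,1],
    [[0,0,-0.25],0,1],
    [[0,0,-0.25],0,1],
    [[0,0,-0.25],0,1],
    [[0,0,-0.25],0,1],
    [[0,0,-0.25],0,1],
    [[0,0,-0.25],0,1],
    [[0,0,-0.25],0,1],
    [[0,0,-0.25],0,1],
    [[0,0,-0.25],0,1],
    [[0,0,-0.15],0,1],
    [[0,0,0],0,1],
    [[0,0,0],0,1],
  ],
)

```text
time: 6.15
eef_pos: [0.5054, 0.1444, 0.105]
tcp_rot: [[-0.993, -0.001, 0.116], [-0.116, 0.001, -0.993], [0.001, -1.0, -0.001]]
force: [-0.7, 0.2, -2.1]
finger_gap: 0.124
```

Call:
play_rows(
  rows=[
    [[0,0,-0.1],0,1],
    [[0,0,-0.1],0,1],
    [[0,0,0],0,1],
    [[0,0,0],0,1],
  ],
)

```text
time: 6.48
eef_pos: [0.5049, 0.149, 0.105]
tcp_rot: [[-0.993, -0.001, 0.115], [-0.115, 0.0, -0.993], [0.001, -1.0, -0.0]]
force: [-2.7, 0.6, -2.0]
finger_gap: 0.129
```

Call:
play_rows(
  rows=[
    [[0,0,-0.06],0,1],
    [[0,0,-0.06],0,1],
    [[0,0,0],0,1],
    [[0,0,0],0,1],
  ],
)

```text
time: 6.82
eef_pos: [0.5048, 0.15, 0.105]
tcp_rot: [[-0.993, -0.0, 0.115], [-0.115, -0.004, -0.993], [0.001, -1.0, 0.004]]
force: [-1.6, -7.7, -2.7]
finger_gap: 0.126
```

It's at the end stop: force y is -7.7 N and travel about 70 mm. I'll lower it now, keeping the light press against the stop.

Call:
play_rows(
  rows=[
    [[0,0.15,0],0,1],
    [[0,0.15,0],0,1],
    [[0,0.15,0],0,1],
    [[0,0.1,0],0,1],
    [[0,0.06,0],0,1],
    [[0,0,0],0,1],
    [[0,0,0],0,1],
  ],
)

```text
time: 7.4
eef_pos: [0.5048, 0.15, 0.0897]
tcp_rot: [[-0.993, -0.001, 0.115], [-0.115, -0.003, -0.993], [0.001, -1.0, 0.003]]
force: [-1.9, -7.0, -1.8]
finger_gap: 0.125
```

Call:
play_rows(
  rows=[
    [[0,0.04,0],0,1],
    [[0,0,0.03],0,1],
    [[0,0,0],0,1],
    [[0,0,0],0,1],
  ],
)

```text
time: 7.73
eef_pos: [0.5049, 0.1499, 0.0896]
tcp_rot: [[-0.993, -0.001, 0.115], [-0.115, -0.002, -0.993], [0.001, -1.0, 0.002]]
force: [-4.5, -5.0, 3.1]
finger_gap: 0.129
```

It's resting, since force z has turned positive. Release, then rise.

Call:
play_rows(
  rows=[
    [[0,0,0],0,0.75],
    [[0,0,0],0,0.6],
    [[0,0,0],0,0.5],
    [[0,0,0],0,0.5],
    [[0,0,0],0,0.5],
    [[0,-0.3,0],0,0.5],
    [[0,-0.6,0],0,0.5],
    [[0,-0.9,0],0,0.5],
    [[0,-0.9,0],0,0.5],
    [[0,-0.9,0],0,0.5],
    [[0,-0.9,0],0,0.5],
    [[0,0,0],0,0.5],
    [[0,0,0],0,0.5],
  ],
)

```text
time: 8.82
eef_pos: [0.506, 0.1512, 0.203]
tcp_rot: [[-0.993, 0.004, 0.115], [-0.115, 0.0, -0.993], [-0.004, -1.0, 0.0]]
force: [0.3, 0.2, -0.3]
finger_gap: 0.499
```

```bash
python3 - <<'E'
from h import *
c=calibration("wrist")
s=read_state();print(s["time"],s["eef_pos"],s["force"])
import pickle;pickle.dump(c,open("cw.pkl","wb"))
w=camera("wrist")[:,:,::-1]; t=camera("side")[:,:,::-1][120:320,230:400]
t=cv2.resize(t,None,fx=2,fy=2,interpolation=cv2.INTER_CUBIC)
cv2.imwrite("pics/w2.png",np.hstack([w[:, :460],t]))
E
```

```text
8.8167 [0.50596674 0.15116308 0.20304876] [ 0.30712847  0.16486049 -0.27324808]
```

View pics/w2.png

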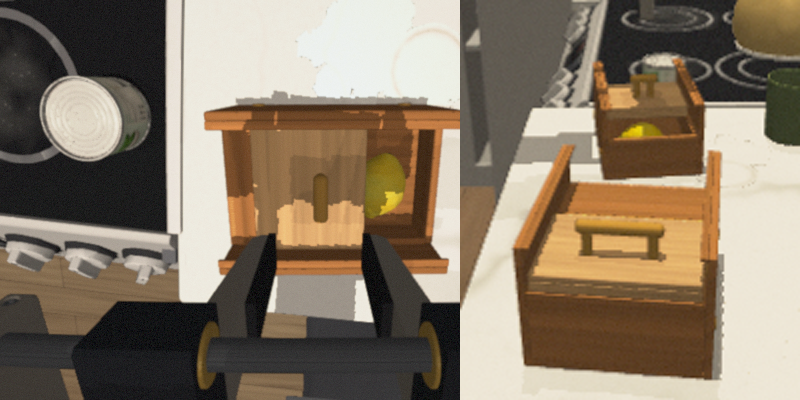

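The wrist view shows the lid slid left over the stop bar, with the box open, a lemon inside and the bar at about (321, 198). The side view shows the larger box still shut. I'll check the travel from the image.

```bash
python3 - <<'E'
from h import *
import pickle
c=pickle.load(open("cw.pkl","rb"))
p=back([[321,197.5]],.112,c=c)[0];print(p,(p-[.5149,.0804,.112])@[-.115,.993,0])
print(read_state()["force"]);close_job()
E
```

```text
[0.50751775 0.14979264 0.112     ] 0.06975584834934594
[-1.18563463 -0.30357166  0.49853679]
the job is handed in; nothing more can be done
```

The smaller box is open. I gripped its lid by the brass handle, lifted it about 15 mm over the stop bar and slid it left to the end stop. I then let it down, released it and raised the gripper clear, and handed the job in at about 9 s of the 32 s allowed.

- **Travel:** the arm's own motion gave about 70 mm. The wrist camera pictures before and after gave 69.8 mm, against a full travel of 70 mm.
- **End stop and set-down:** the sideways force rose to about 8 N when the lid reached the end stop. The vertical force reversed when the lid came to rest, at the same height at which I had first gripped it.
- **Forces:** the highest reading after any move was about 12 N, when the fingers closed on the bar.
- **Afterwards:** the forces were about zero with the gripper clear. The side picture showed the larger box's lid still shut.
- **Disagreement:** the top and wrist cameras differed by about 4.7 mm on where the handle was. I used roughly the average, and the grip took up the rest.

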